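Fit the C-clip in the mandrel's groove

TASK

Take the steel C-clip by its tab out of its slotted rest and fit it sideways, gap down, over the mandrel held in the vise, so that it sits in the narrow groove and keeps the green spacer ring from coming off. Feel for the groove without forcing the clip, then press it steadily past the two spring balls until it is fully home, let go and move clear. Leave the nuts and the V-block where they are.

Things in the scene. Friction and masses are not known exactly. Their poses are not given: they have to be found in the camera images.
- clip_tab (a point): Centre of the grip tab of a grey steel C-clip (about 110 g), an upright flat horseshoe, gap down. Axes: x through its thickness, y across the gap, z up the tab. Tab 20 mm wide (y), 10 mm thick (x), 42 mm tall, centred here, with five dark lines round it. Below it a back bar 33 mm wide and two legs, all 6 mm thick.
- clip_tips (a point): Point midway between the clip's two leg tips, 54.5 mm below the tab's centre; same axes. Going up from here: lead-in 22 mm wide at the tips, lips 18 mm apart from 3 to 12 mm, a pocket 23 mm wide from 12 to 23.5 mm, and there the inner top of the C.
- rest: Fixed low aluminium rest, origin at the centre of its underside. Base 50 x 60 x 10 mm; on it two cheeks (along y, 50 mm long, tops 28 mm above the origin) form a 7.5 mm wide slot in which the clip's tips stand loosely, 18 mm deep, on the base. Axes parallel with the clip's at the start; lift the clip straight up.
- vise: Small fixed blue vise, origin at the centre of its underside; x along the mandrel out of the jaws, z up. Jaw tops 92 mm above the origin. It clamps a polished steel mandrel 30 mm in diameter, axis level, 75 mm above the origin; it does not slip. Outward it has a 37 mm collar, a green spacer ring (42 mm diameter), 14 mm of plain bar, the groove, 30 mm of plain bar and its end.
- vise_jaw (a point): On the mandrel's axis where it leaves the jaws; x out along the mandrel, y level across, z up. How far the mandrel stands out differs each time and is not measured: the groove's centre lies 55 to 75 mm along x from here. On plain bar the clip's tips ride about 10 mm above the axis and cannot go down (tab centre some 65 mm above the axis); over the groove they can.
- groove_mid (a point): Middle of that range, on the axis 65 mm out from vise_jaw (not the groove itself). The groove is 8 mm wide, its neck a 16 mm square. A spring ball stands 3 mm out of either upright flat at axis height: the lips meet them about 16 mm above home and pass with 4 to 18 N (more if askew). Home, the inner top of the C rests on the neck, tab centre 39 mm above the axis. Over 35 N on the mandrel is too much.
- nut_a: A round knurled brass nut lying flat, 31 mm diameter, 14 mm high; origin at the centre of its underside. Bystander, stays where it is.
- nut_b: A second, like brass nut; origin at the centre of its underside. Bystander, stays where it is.
- vblock: Grey steel V-block 56 x 46 x 44 mm, V upward; origin at the centre of its underside. Bystander, stays where it is.
Things that resemble listed ones, but are neither listed nor needed, are in the scene too. Leave any pink look-alike of the part that bears clip_tab alone.

How it is judged:
By the outcome, as a careful person would: the job done as asked, in the order asked, and still so for the second after the job is handed in, with the robot touching nothing.
It also fails if it takes over 64 s, if anything falls off the work surface, if the arm or the gripper's body presses on something with over 40 N, if the wrist force passes 120 N, or if a joint passes its speed limit or range.

ROBOT

A 7-joint arm with a two-finger parallel gripper is mounted at the origin on the work surface. World frame = base frame: x ahead of the robot, y to its left, z up, the work surface at z = 0. Lengths are in m, angles in rad, forces in N, time in s.
With the tool pointing down it reaches from about 0.4 to 0.85 m from the base axis. Payload 10.4 kg.
Tool frame: the origin (TCP) lies at the very end of the fingers, on their centre line; the grasp point (between the pads) lies env.hold_point_z behind it (env.hold_point_z is the distance from the TCP to the grasp point, in m); x points along the fingers, y is the direction in which the jaws open and shut, and the axes are right-handed (so a half turn about x gives the same grasp; the last joint's range is limited). The gripper opens to 87 mm and grips with 3 to 60 N. Pads are 19 mm wide; open, the fingers measure 117 mm over their backs; the gripper's body (75 mm by 190 mm) begins 51 mm behind the grasp point.
Start: joints at [-0.023, 0.332, -0.065, 1.46, 0.022, 1.35, -0.088], TCP at [0.625, 0, 0.196] pointing down, gripper open.
Joint ranges: [-2.6, 2.6], [-0.5, 2.12], [-1.47, 1.34], [0.16, 2.42], [-1.27, 4.41], [0.06, 2.06], [-2.6, 2.6]. Speed limits (rad/s): [2.22, 2.22, 2.79, 2.79, 3.14, 3.14, 3.14].

INTERFACE

Orientations are given as a unit quaternion [x, y, z, w].
In Python, from workcell import env gives the robot as it stands.
- The arm moves only by the shell command python3 -m pendant 'ROWS' [OPENING] [FORCE]. ROWS is JSON, a list that holds one entry, the list of rows, each a list of 6 numbers: the shift along the world's x, y, z in units of 25 mm (1.0 is 25 mm), then the turn, a rotation vector about the world's x, y, z in rad. In form: [[[tx, ty, tz, ax, ay, az], ...]]. A call has 1 to 20 rows; each row shifts and turns the pose as measured when the row begins; what a row does not reach is not made up. A row lasts 1/8 s, in which the tool goes at most 62.5 mm and 10.7 degrees, less where a joint would pass 70% of its speed; a pose out of reach is approached as far as the arm can. A call is refused whole if a number of a shift passes 1 or a number of a turn 0.188, either way. A call with a gripper value outside its range is refused whole. OPENING is the finger opening in mm, from 0 to 87, set as the call begins (- or left out, the last holds). The fingers move at their own pace and stop on an object; FORCE is the grip in N (left out, the last holds). Time passes only in rows, so rows that do not move let the fingers close. It gives the time, the measured TCP pose, the force and the opening at its end, in the units of the state.
- env.sense(): the state, without advancing time (a new reading comes with each control period).
- env.read_camera(name): name is "scene" or "side" or "wrist"; returns a dict with "img" (384x512x3 uint8, blue, green, red), "mtx" (3x3 intrinsics, pixels), "pose" (4x4, takes a point from camera to world coordinates). Camera axes: x right, y down, z forward; pixel columns grow to the right and rows downward; lengths in m; the calibration is good to about 2 mm. A picture is of the moment at which its call begins. There is no depth.
- env.job_done(): hands the job in, once; it reports no verdict.
The state is a dict: "time": time; "joint_pos": joint angles; "dq": joint speeds; "tau": joint torques, N m; "ee_pos": TCP position; "eef_rot": TCP orientation; "force": force on the tool from outside, world axes, zero at the start; "ft_torque": the same for the moment, N m; "width": opening from 0.0 (shut) to 1.0 (fully open).
Only numpy, scipy, OpenCV 4.12 (cv2) and the standard library are available. Lean on these libraries where they do the work, as an engineer would, in place of code of your own. Each camera call takes 0.05 s, during which the arm holds its last target.

## Working session

There is one attempt and no reset: what is moved stays moved. The work goes in short steps, Python scripts to look and compute and a shell command to move; the robot and the scene stay as the last step left them, time stands still between calls to the robot, and variables do not carry over. Pictures are saved under pics/ and viewed, and the job is handed in when it is done.

```bash
ls; mkdir -p pics; python3 - <<'E'
from workcell import env
import cv2,numpy as np
s=env.sense();print({k:np.round(v,3).tolist() for k,v in s.items()},env.hold_point_z)
for n in("scene","side","wrist"):
    c=env.read_camera(n);cv2.imwrite(f"pics/{n}0.png",c["img"]);print(n,np.round(c["mtx"],1).tolist(),np.round(c["pose"],3).tolist())
    np.savez(f"{n}0.npz",**c)
E
```

```text
pics
{'time': 0.0, 'joint_pos': [-0.023, 0.333, -0.065, 1.461, 0.022, 1.35, -0.089], 'dq': [-0.001, -0.0, -0.001, -0.001, -0.0, -0.001, -0.001], 'tau': [-0.0, -62.325, 0.024, -38.989, -0.061, 0.04, 0.0], 'ee_pos': [0.625, 0.0, 0.195], 'eef_rot': [-0.5, -0.5, 0.5, -0.5], 'force': [-0.073, -0.046, 0.248], 'ft_torque': [0.008, 0.012, -0.007], 'width': 0.999} 0.0187
scene [[487.6, 0.0, 249.0], [0.0, 487.6, 196.9], [0.0, 0.0, 1.0]] [[0.772, 0.386, -0.504, 1.17], [0.635, -0.497, 0.592, -0.729], [-0.022, -0.777, -0.629, 0.81], [0.0, 0.0, 0.0, 1.0]]
side [[484.4, 0.0, 253.2], [0.0, 484.4, 193.7], [0.0, 0.0, 1.0]] [[0.916, -0.275, 0.293, 0.225], [-0.402, -0.6, 0.692, -0.947], [-0.015, -0.751, -0.66, 0.945], [0.0, 0.0, 0.0, 1.0]]
wrist [[337.3, 0.0, 263.0], [0.0, 337.3, 192.7], [0.0, 0.0, 1.0]] [[1.0, 0.0, -0.001, 0.625], [-0.0, -0.964, -0.265, 0.072], [-0.001, 0.265, -0.964, 0.384], [0.0, 0.0, 0.0, 1.0]]
```

View pics/scene0.png

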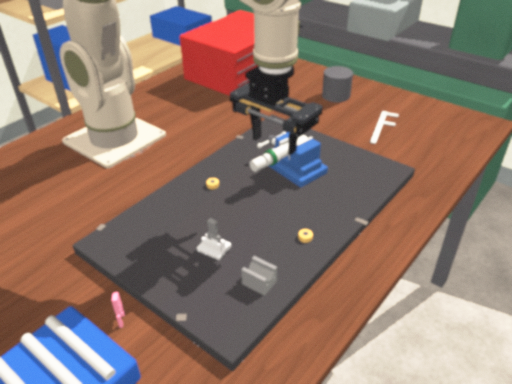

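View pics/side0.png

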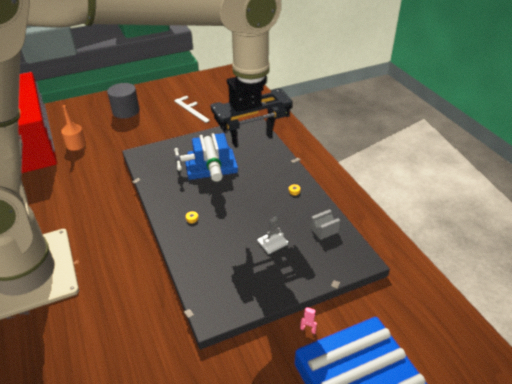

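View pics/wrist0.png

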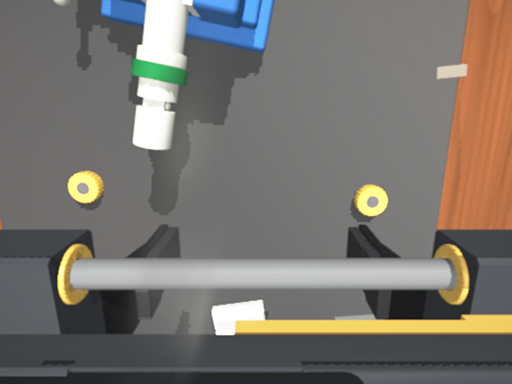

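```bash
python3 - <<'E'
import cv2,numpy as np
def crop(n,x0,y0,w,h,k):
    im=cv2.imread(f"pics/{n}0.png")[y0:y0+h,x0:x0+w];return cv2.resize(im,None,fx=k,fy=k,interpolation=cv2.INTER_CUBIC)
a=crop("scene",190,210,50,50,6);b=crop("side",250,210,50,50,6)
cv2.imwrite("pics/c1.png",np.hstack([a,b]))
a=crop("scene",240,120,100,75,4);b=crop("side",165,120,100,75,4)
cv2.imwrite("pics/c2.png",np.hstack([a,b]))
cv2.imwrite("pics/c3.png",crop("wrist",90,0,200,150,4))
E
```

```text
(no output)
```

View pics/c1.png

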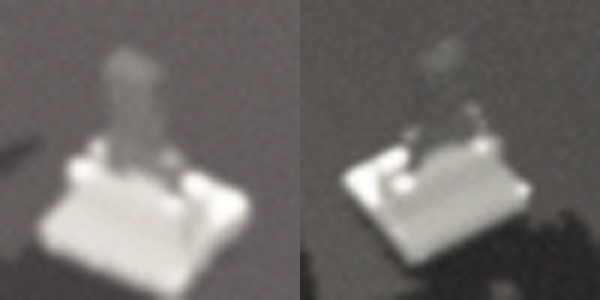

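View pics/c2.png

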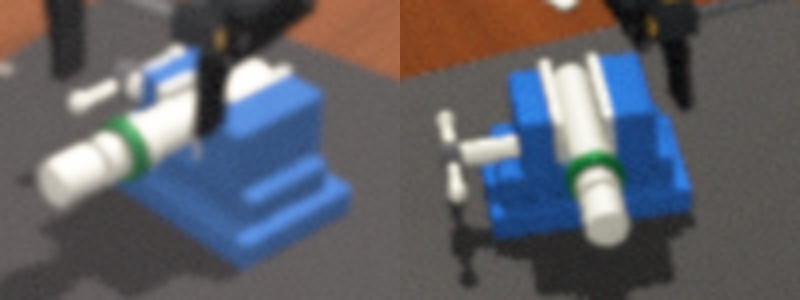

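View pics/c3.png

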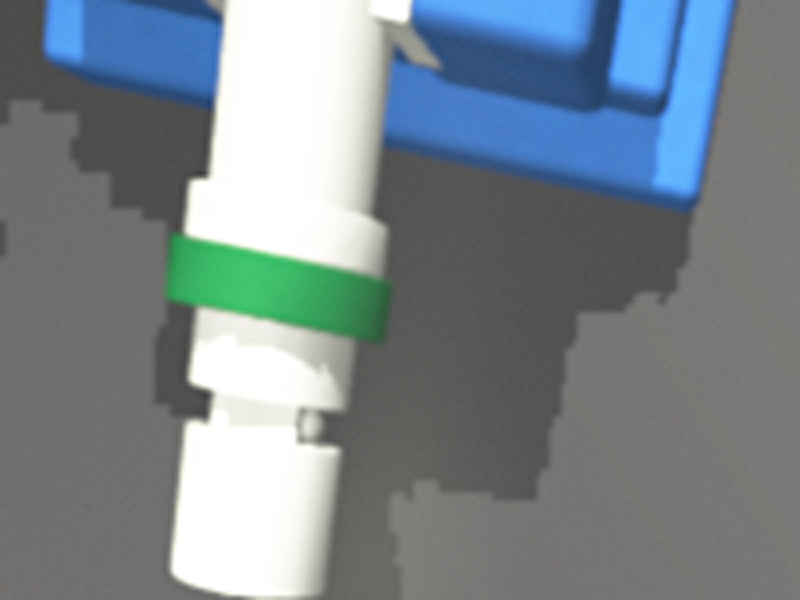

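```bash
cat > h.py <<'E'
import numpy as np,cv2
def load(n):
    d=np.load(n+".npz");return dict(d)
def ray(c,p):
    d=np.linalg.solve(c["mtx"],[p[0],p[1],1.]);d=c["pose"][:3,:3]@d;return c["pose"][:3,3],d/np.linalg.norm(d)
def onz(c,p,z):
    o,d=ray(c,p);return o+d*(z-o[2])/d[2]
def tri(*cp):
    A=np.zeros((3,3));b=np.zeros(3)
    for c,p in cp:
        o,d=ray(c,p);M=np.eye(3)-np.outer(d,d);A+=M;b+=M@o
    X=np.linalg.solve(A,b);r=[np.linalg.norm(np.cross(X-ray(c,p)[0],ray(c,p)[1])) for c,p in cp];return X,r
E
python3 - <<'E'
from h import *
np.set_printoptions(precision=4,suppress=True)
S,D,W=load("scene0"),load("side0"),load("wrist0")
print("tabtop",tri((S,(211.7,218.5)),(D,(274.2,217.5))))
q=lambda x,y:(x/4+90,y/4)
# groove silhouettes
gl,gr=q(187.5,405),q(342.5,428)
for z in(.075,.08):
    for a,b in((q(188,385),q(345,410)),(gl,gr),(q(185,425),q(340,447)),(q(170,575),q(327,598)),(q(190,183),q(386,228))):
        A,B=onz(W,a,z),onz(W,b,z);print(z,(A+B)/2,np.linalg.norm(A-B))
# end of bar in scene+side: end disc centre
es=(240+57/4,120+190/4);ed=(165+207/4,120+228/4)
print("end",tri((S,es),(D,ed)), )
# rest visible corner in wrist
E
```

```text
tabtop (array([ 0.6009, -0.1862,  0.1207]), [np.float64(0.00035029267869727675), np.float64(0.00035029267869738246)])
0.075 [0.5309 0.0725 0.075 ] 0.0345969853710259
0.075 [0.5302 0.0685 0.075 ] 0.03425579512872148
0.075 [0.5293 0.0643 0.075 ] 0.03436970307269647
0.075 [0.5233 0.0309 0.075 ] 0.03584738696165025
0.075 [0.5388 0.1119 0.075 ] 0.04196401286707055
0.08 [0.5324 0.0725 0.08  ] 0.03403633779705983
0.08 [0.5318 0.0686 0.08  ] 0.033700676576418905
0.08 [0.5309 0.0644 0.08  ] 0.03381273863088161
0.08 [0.5249 0.0316 0.08  ] 0.03526647650608473
0.08 [0.5402 0.1113 0.08  ] 0.04128398188299783
end (array([0.5352, 0.0403, 0.0997]), [np.float64(0.0022095506456135945), np.float64(0.002209550645613484)])
```

```bash
python3 - <<'E'
from h import *
np.set_printoptions(precision=4,suppress=True)
S,D,W=load("scene0"),load("side0"),load("wrist0")
def yel(c,lo):
    h=cv2.cvtColor(c["img"],cv2.COLOR_BGR2HSV);m=cv2.inRange(h,(20,120,120),(35,255,255))
    n,l,st,ce=cv2.connectedComponentsWithStats(m);return [(ce[i],st[i,2:]) for i in range(1,n) if st[i,4]>lo]
for c in(S,D,W):print(yel(c,15))
def gr(c,lo):
    h=cv2.cvtColor(c["img"],cv2.COLOR_BGR2HSV);m=cv2.inRange(h,(60,120,50),(85,255,255));
    n,l,st,ce=cv2.connectedComponentsWithStats(m);return [(ce[i],st[i]) for i in range(1,n) if lo<st[i,4]<2500]
for c in(S,D,W):print("g",gr(c,15))
E
python3 - <<'E'
import cv2
for n,b in(("scene",(70,180,180,190)),("side",(150,200,250,150))):
    x,y,w,h=b;im=cv2.imread(f"pics/{n}0.png")[y:y+h,x:x+w];cv2.imwrite(f"pics/d_{n}.png",cv2.resize(im,None,fx=3,fy=3,interpolation=cv2.INTER_CUBIC))
E
```

```text
[(array([212.7727, 184.    ]), array([12,  7, 22], dtype=int32)), (array([305.1538, 237.4231]), array([14,  6, 26], dtype=int32))]
[(array([267.6667,  99.2381]), array([11,  4, 21], dtype=int32)), (array([294.1848, 189.1522]), array([12, 11, 92], dtype=int32)), (array([191.4286, 216.4538]), array([ 14,  12, 119], dtype=int32))]
[(array([ 90.6515, 184.072 ]), array([ 35,  32, 264], dtype=int32)), (array([365.585, 196.27 ]), array([ 32,  31, 200], dtype=int32)), (array([ 72.3239, 273.967 ]), array([ 34,  61, 849], dtype=int32)), (array([454.9032, 273.9212]), array([  35,   61, 1002], dtype=int32)), (array([382.0515, 325.9579]), array([ 276,   20, 4038], dtype=int32))]
g []
g [(array([141.168 ,  29.7019]), array([120,  25,  49,  12, 369], dtype=int32)), (array([212.5366, 160.7561]), array([207, 158,  14,   9,  41], dtype=int32))]
g [(array([158.1685,  71.5102]), array([132,  59,  55,  26, 831], dtype=int32))]
```

View pics/d_side.png

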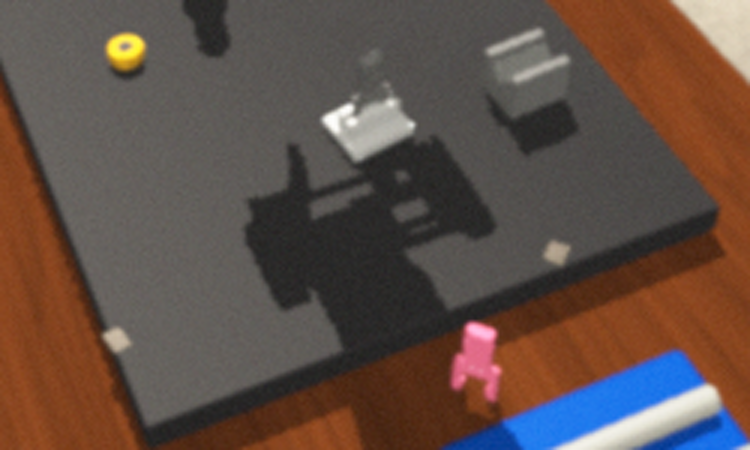

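```bash
python3 - <<'E'
from h import *
np.set_printoptions(precision=4,suppress=True)
S,D,W=load("scene0"),load("side0"),load("wrist0")
print("nutA",tri((S,(212.3,183.5)),(D,(191.9,217)),(W,(86,186.5))))
print("nutB",tri((S,(305.3,236)),(D,(294.3,189.5)),(W,(371,200.5))))
# tab top width scene etc; board corner markers: scene(101,227),(181,317),(361,221); side (189,313),(335,284),(296,161)
for a,b in(((101,227),(189,313)),((181,317),(335.5,284)),((361,221),(296,160.5))):print(tri((S,a),(D,b)))
q=lambda x,y:(x/4+90,y/4)
# ring top/green centre
print("ring",tri((D,(212.5,162)),(W,(159.5,72.5)),(S,(240+127/4,120+150/4))))
es=(240+57/4,120+190/4);ed=(165+207/4,120+228/4)
for p in (es,):print(tri((S,es),(W,(90+250/4,585/4))))
print(tri((D,ed),(W,(90+250/4,585/4))))
for z in(.09,.095,.1,.105,.11):
    for a,b in((q(188,385),q(345,410)),(q(185,425),q(340,447)),(q(170,575),q(327,598)),(q(190,183),q(386,228)),(q(168,240),q(390,285))):
        A,B=onz(W,a,z),onz(W,b,z);print(z,(A+B)/2,np.linalg.norm(A-B))
E
```

```text
nutA (array([ 0.4378, -0.0164,  0.0372]), [np.float64(0.0015594332917651772), np.float64(0.001214217581147464), np.float64(0.0007362314723131835)])
nutB (array([ 0.7407, -0.0313,  0.0371]), [np.float64(0.0016647449973326129), np.float64(0.0018561216290448087), np.float64(0.0006767869182772635)])
(array([ 0.337 , -0.2997,  0.0294]), [np.float64(0.0006302035879854577), np.float64(0.0006302035879852667)])
(array([ 0.6766, -0.3653,  0.0303]), [np.float64(0.0008411266211512563), np.float64(0.0008411266211513104)])
(array([0.8129, 0.0982, 0.0296]), [np.float64(0.0003224214341376284), np.float64(0.0003224214341377957)])
ring (array([0.5457, 0.0948, 0.1075]), [np.float64(0.005079488583318268), np.float64(0.002512923314876293), np.float64(0.0046319877814648535)])
(array([0.5347, 0.0358, 0.1007]), [np.float64(0.0026902768312682774), np.float64(0.0026902768312683824)])
(array([0.5336, 0.0356, 0.1064]), [np.float64(0.00038486536641485334), np.float64(0.00038486536641480954)])
0.09 [0.5355 0.0725 0.09  ] 0.03291504264912736
0.09 [0.534  0.0647 0.09  ] 0.03269880974725223
0.09 [0.5282 0.0329 0.09 
[... 384 characters left out ...]
   ] 0.031793747501195
0.1 [0.5371 0.0649 0.1   ] 0.03158488086362284
0.1 [0.5315 0.0342 0.1   ] 0.03294283468382254
0.1 [0.5458 0.1087 0.1   ] 0.038563857946706755
0.1 [0.5432 0.0982 0.1   ] 0.04400083274047168
0.105 [0.54   0.0725 0.105 ] 0.031233099927228714
0.105 [0.5386 0.0651 0.105 ] 0.031027916421808095
0.105 [0.5332 0.0349 0.105 ] 0.03236192422825713
0.105 [0.5472 0.108  0.105 ] 0.037883826962634044
0.105 [0.5446 0.0977 0.105 ] 0.04322492671909078
0.11 [0.5416 0.0725 0.11  ] 0.030672452353262533
0.11 [0.5402 0.0652 0.11  ] 0.030470951979993242
0.11 [0.5348 0.0356 0.11  ] 0.0317810137726915
0.11 [0.5486 0.1074 0.11  ] 0.03720379597856122
0.11 [0.5461 0.0973 0.11  ] 0.04244902069770998
```

```bash
python3 -m pendant '[[[-0.1,-1,0,0,0,0],[-0.1,-1,0,0,0,0],[-0.1,-1,0,0,0,0],[-0.1,-1,0,0,0,0],[-0.1,-1,0,0,0,0],[-0.1,-1,0,0,0,0],[-0.1,-1,0,0,0,0],[-0.1,-1,0,0,0,0],[-0.1,-1,0,0,0,0],[-0.1,-1,0,0,0,0],[0,0,0,0,0,0],[0,0,0,0,0,0]]]'
python3 - <<'E'
from workcell import env
import cv2,numpy as np
for n in("scene","side","wrist"):
    c=env.read_camera(n);cv2.imwrite(f"pics/{n}1.png",c["img"]);np.savez(f"{n}1.npz",**c)
im=cv2.imread("pics/wrist1.png");cv2.imwrite("pics/e1.png",cv2.resize(im[40:210,170:370],None,fx=4,fy=4,interpolation=cv2.INTER_CUBIC)[:600])
E
```

```text
time: 1.65
ee_pos: [0.596, -0.2555, 0.1909]
eef_rot: [0.498, 0.503, -0.501, 0.498]
force: [0.8, 0.4, -0.5]
width: 0.998
```

View pics/wrist1.png

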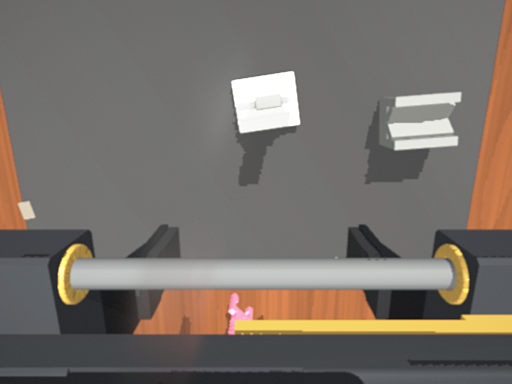

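View pics/e1.png

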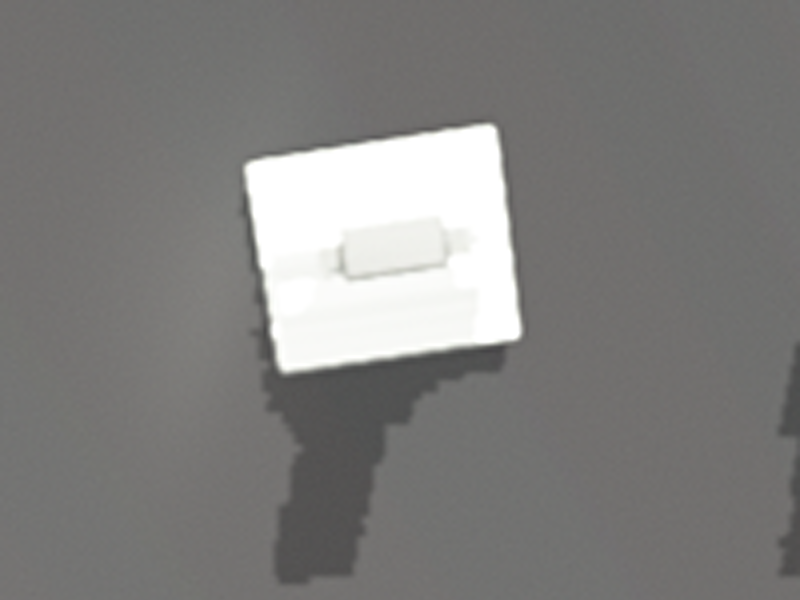

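```bash
python3 - <<'E'
from h import *
from workcell import env
from scipy.spatial.transform import Rotation as R
np.set_printoptions(precision=4,suppress=True)
W=load("wrist1");s=env.sense();print(s["ee_pos"],s["force"]);print(R.from_quat(s["eef_rot"]).as_matrix())
q=lambda x,y:(x/4+170,y/4+40)
P=[onz(W,q(*p),.1155) for p in((343,230),(441,217),(445,267),(345,280))]
print(np.mean(P,0),[np.linalg.norm(P[i]-P[(i+1)%4]) for i in range(4)])
v=P[1]-P[0]+P[2]-P[3];print("yaw",np.degrees(np.arctan2(v[1],v[0])))
Q=[onz(W,q(*p),.04) for p in((246,162),(496,125),(521,340),(283,373))]
print(np.mean(Q,0),[np.linalg.norm(Q[i]-Q[(i+1)%4]) for i in range(4)])
v=Q[1]-Q[0];print(np.degrees(np.arctan2(v[1],v[0])));v=Q[2]-Q[3];print(np.degrees(np.arctan2(v[1],v[0])));v=Q[2]-Q[1];print(np.degrees(np.arctan2(v[1],v[0]))+90)
E
```

```text
[ 0.5961 -0.2555  0.1911] [ 0.287   0.5567 -0.5822]
[[-0.0083  1.      0.003 ]
 [ 0.0017  0.0031 -1.    ]
 [-1.     -0.0083 -0.0018]]
[ 0.5994 -0.185   0.1155] [np.float64(0.018573703141900134), np.float64(0.00914408219256553), np.float64(0.01912765030936478), np.float64(0.009157596957591009)]
yaw 7.388439336132145
[ 0.5982 -0.1861  0.04  ] [np.float64(0.060172695329580216), np.float64(0.05068944377899474), np.float64(0.059543319067788314), np.float64(0.05057600806972968)]
8.10069518961878
7.983170189651124
8.534563831558458
```

```bash
python3 -m pendant '[[[0.12,0.9,0,0,-0.008,0.07],[0,0.9,0,0,0,0.066],[0,0.9,0,0,0,0],[0,0.1,0,0,0,0],[0,0,0,0,0,0],[0,0,0,0,0,0]]]' 45 20
python3 - <<'E'
from workcell import env
import numpy as np,cv2
from scipy.spatial.transform import Rotation as R
s=env.sense();print(np.round(s["ee_pos"],4));print(R.from_quat(s["eef_rot"]).as_matrix().round(4))
c=env.read_camera("wrist");cv2.imwrite("pics/w2.png",c["img"])
E
```

```text
time: 2.55
ee_pos: [0.5997, -0.1776, 0.1916]
eef_rot: [0.461, 0.537, -0.46, 0.536]
force: [-0.0, 0.1, -0.2]
width: 0.524
[ 0.5997 -0.1776  0.1916]
[[ 7.000e-04  9.884e-01  1.517e-01]
 [ 2.100e-03  1.517e-01 -9.884e-01]
 [-1.000e+00  1.000e-03 -1.900e-03]]
```

View pics/w2.png

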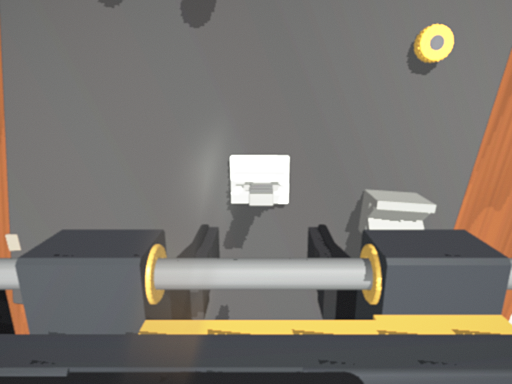

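```bash
python3 -m pendant '[[[-0.03,-0.32,0,0,0.0,-0.012],[0,0,-0.7,0,0,0],[0,0,-0.7,0,0,0],[0,0,-0.7,0,0,0],[0,0,-0.6,0,0,0],[0,0,0,0,0,0],[0,0,0,0,0,0]]]' 45 20
python3 - <<'E'
from workcell import env
import numpy as np,cv2
from scipy.spatial.transform import Rotation as R
s=env.sense();print(np.round(s["ee_pos"],4));print(R.from_quat(s["eef_rot"]).as_matrix().round(4))
c=env.read_camera("wrist");cv2.imwrite("pics/w3.png",c["img"]);np.savez("wrist3.npz",**c)
E
```

```text
time: 3.48
ee_pos: [0.5973, -0.1878, 0.1172]
eef_rot: [0.465, 0.534, -0.465, 0.532]
force: [0.7, 0.5, -0.2]
width: 0.514
[ 0.5973 -0.1878  0.1172]
[[-0.0026  0.9907  0.1361]
 [ 0.0023  0.1361 -0.9907]
 [-1.     -0.0022 -0.0026]]
```

View pics/w3.png

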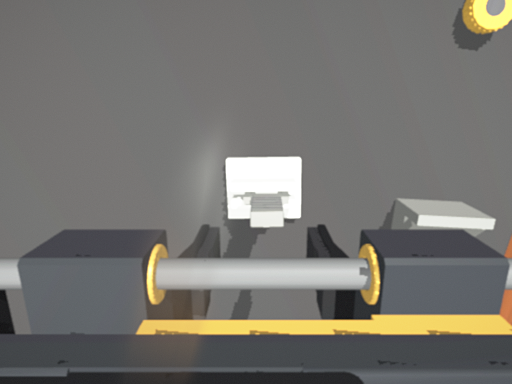

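```bash
python3 -m pendant '[[[0.06,0.08,-0.4,0,0.002,0.002],[0,0,-0.4,0,0,0],[0,0,-0.4,0,0,0],[0,0,-0.2,0,0,0],[0,0,0,0,0,0],[0,0,0,0,0,0]]]' 45 20
python3 - <<'E'
from workcell import env
import numpy as np,cv2
from scipy.spatial.transform import Rotation as R
s=env.sense();print(np.round(s["ee_pos"],4));print(R.from_quat(s["eef_rot"]).as_matrix().round(4))
E
```

```text
time: 4.28
ee_pos: [0.5993, -0.1856, 0.0804]
eef_rot: [0.464, 0.535, -0.464, 0.532]
force: [-0.3, -0.6, 0.3]
width: 0.516
[ 0.5993 -0.1856  0.0804]
[[-0.0035  0.9904  0.1383]
 [ 0.002   0.1384 -0.9904]
 [-1.     -0.0032 -0.0025]]
```

```bash
python3 -m pendant '[[[0,0,0,0,-0.003,0],[0,0,0,0,0,0],[0,0,0,0,0,0],[0,0,0,0,0,0],[0,0,0,0,0,0],[0,0,0,0,0,0]]]' 10 50
python3 - <<'E'
from workcell import env
import numpy as np,cv2
s=env.sense();print(np.round(s["ee_pos"],4),s["force"],s["width"]*87)
for n in("side","wrist"):
    c=env.read_camera(n);cv2.imwrite(f"pics/{n}4.png",c["img"])
E
```

```text
time: 5.03
ee_pos: [0.5998, -0.1858, 0.0813]
eef_rot: [0.465, 0.534, -0.463, 0.533]
force: [0.2, 0.3, -0.3]
width: 0.215
[ 0.5998 -0.1858  0.0813] [ 0.16185973  0.32714725 -0.25106971] 18.687617171167226
```

View pics/wrist4.png

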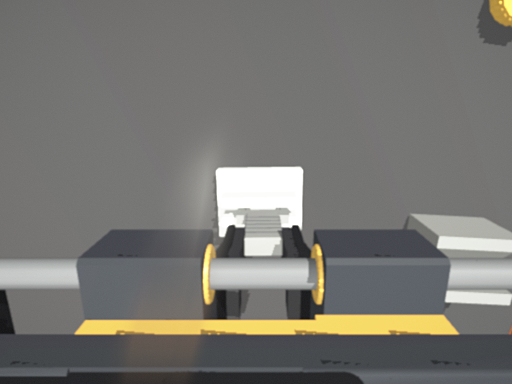

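```bash
python3 -m pendant '[[[0,0,0.3,0,0,0],[0,0,0.4,0,0,0],[0,0,0.5,0,0,0],[0,0,0.7,0,0,0],[0,0,0.9,0,0,0],[0,0,1,0,0,0],[0,0,0.9,0,0,0],[0,0,0.5,0,0,0],[0,0,0,0,0,0]]]'
python3 - <<'E'
from workcell import env
import numpy as np,cv2
s=env.sense();print(np.round(s["ee_pos"],4),s["force"],s["width"]*87)
for n in("side","scene","wrist"):
    c=env.read_camera(n);cv2.imwrite(f"pics/{n}5.png",c["img"]);np.savez(n+"5.npz",**c)
a=cv2.imread("pics/side5.png")[130:280,200:350];b=cv2.imread("pics/scene5.png")[130:280,150:300]
cv2.imwrite("pics/f5.png",cv2.resize(np.hstack([a,b]),(800,400),interpolation=cv2.INTER_CUBIC))
E
```

```text
time: 6.25
ee_pos: [0.6002, -0.186, 0.223]
eef_rot: [0.466, 0.532, -0.463, 0.535]
force: [0.3, -0.8, -1.2]
width: 0.213
[ 0.6002 -0.186   0.223 ] [ 0.28855388 -0.84143375 -1.16538898] 18.54878663243515
```

View pics/f5.png

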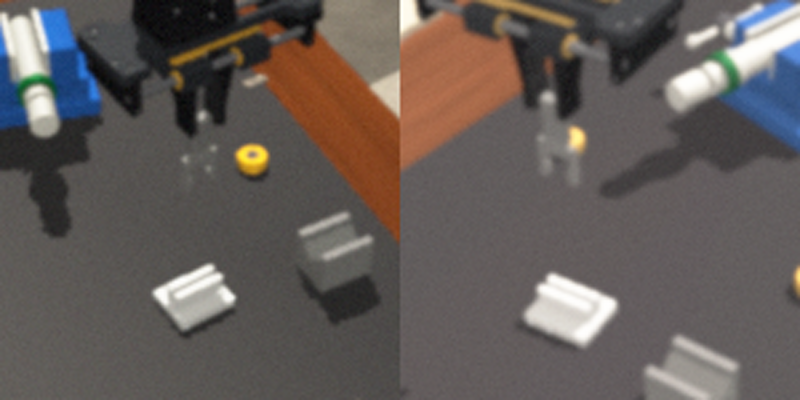

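```bash
python3 -m pendant '[[[-0.32,0.6,0,0,0,-0.04],[-0.32,0.8,0,0,0,-0.06],[-0.32,0.8,0,0,0,-0.06],[-0.32,0.8,0,0,0,-0.06],[-0.32,0.8,0,0,0,-0.05],[-0.32,0.8,0,0,0,-0.04],[-0.32,0.8,0,0,0,-0.02],[-0.32,0.8,0,0,0,0],[-0.2,0.6,0,0,0,0],[0,0.2,0,0,0,0],[0,0,0,0,0,0],[0,0,0,0,0,0]]]'
python3 - <<'E'
from workcell import env
import numpy as np,cv2
from scipy.spatial.transform import Rotation as R
s=env.sense();print(np.round(s["ee_pos"],4),s["force"],s["width"]*87);print(R.from_quat(s["eef_rot"]).as_matrix().round(4))
for n in("side","scene","wrist"):
    c=env.read_camera(n);cv2.imwrite(f"pics/{n}6.png",c["img"]);np.savez(n+"6.npz",**c)
im=cv2.imread("pics/wrist6.png");cv2.imwrite("pics/w6z.png",cv2.resize(im[30:180,160:360],None,fx=4,fy=4,interpolation=cv2.INTER_CUBIC))
E
```

```text
time: 7.9
ee_pos: [0.523, -0.0067, 0.2096]
eef_rot: [-0.545, -0.45, 0.552, -0.442]
force: [0.7, 0.1, -0.3]
width: 0.21
[ 0.523  -0.0067  0.2096] [ 0.7290207   0.08704666 -0.2848976 ] 18.234640888100333
[[-1.430e-02  9.790e-01 -2.032e-01]
 [ 2.600e-03 -2.031e-01 -9.791e-01]
 [-9.999e-01 -1.450e-02  3.000e-04]]
```

View pics/wrist6.png

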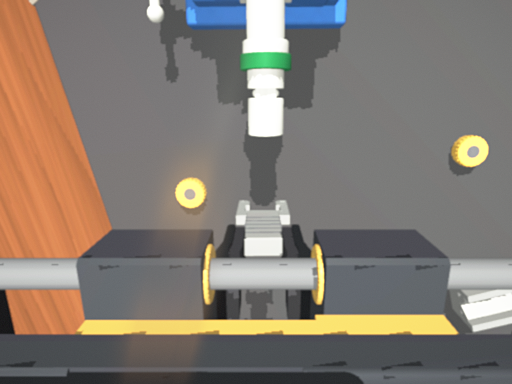

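View pics/w6z.png

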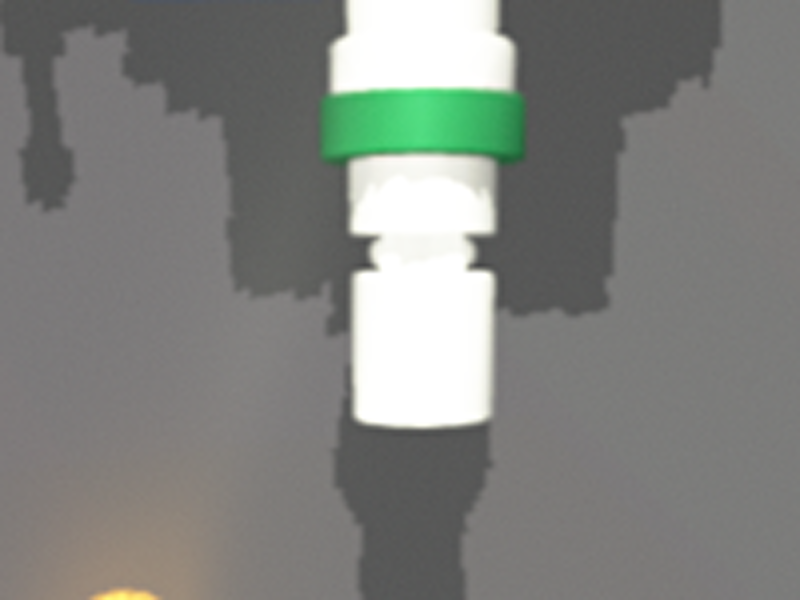

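```bash
python3 - <<'E'
from h import *
np.set_printoptions(precision=4,suppress=True)
W=load("wrist6");im=W["img"]
cv2.imwrite("pics/w6c.png",cv2.resize(im[190:270,220:310],None,fx=6,fy=6,interpolation=cv2.INTER_CUBIC))
print("campose",W["pose"])
q=lambda x,y:(x/4+160,y/4+30)
z=.105
for nm,a,b in(("jaw-side",(351,234),(496,234)),("out-edge",(353,270),(494,270)),("end",(354,418),(492,418)),("ringout",(322,158),(524,158)),("collar",(348,158),(497,158))):
    A,B=onz(W,q(*a),z),onz(W,q(*b),z);print(nm,(A+B)/2,np.linalg.norm(A-B),np.degrees(np.arctan2((B-A)[1],(B-A)[0])))
E
```

```text
campose [[ 0.979  -0.1925 -0.0673  0.5404]
 [-0.2034 -0.9448 -0.257   0.0633]
 [-0.0141  0.2653 -0.9641  0.398 ]
 [ 0.      0.      0.      1.    ]]
jaw-side [0.5406 0.0726 0.105 ] 0.030104940323263413 -11.76397387967368
out-edge [0.5391 0.0656 0.105 ] 0.029473862316688054 -11.744120987204141
end [0.5329 0.0356 0.105 ] 0.029678172810975827 -11.659579510182121
ringout [0.5435 0.0872 0.105 ] 0.041349171437247215 -11.805015569827809
collar [0.5434 0.0872 0.105 ] 0.03050041835636543 -11.80501556982783
```

View pics/w6c.png

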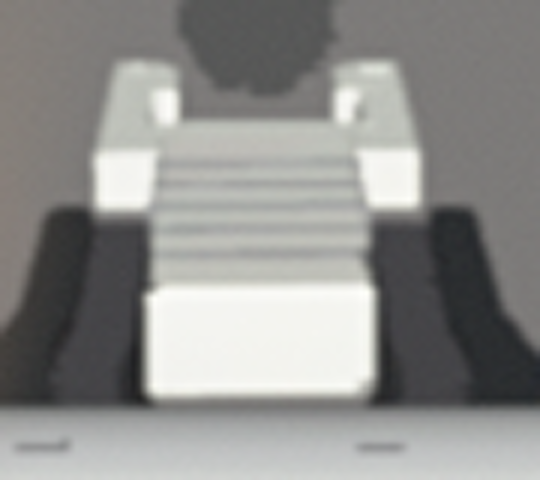

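```bash
python3 - <<'E'
from h import *
np.set_printoptions(precision=4,suppress=True)
W=load("wrist6")
q=lambda x,y:(x/6+220,y/6+190)
P=[onz(W,q(*p),.2438) for p in((145,288),(374,284),(376,396),(148,398))]
print(np.mean(P,0),[np.linalg.norm(P[i]-P[(i+1)%4]) for i in range(4)])
for i,j in((0,1),(3,2)):
    v=P[j]-P[i];print(np.degrees(np.arctan2(v[1],v[0])))
zb=.2228-.021
B=[onz(W,q(*p),zb) for p in((94,150),(421,150))];print("bar",np.mean(B,0),np.linalg.norm(B[0]-B[1]))
v=B[1]-B[0];print(np.degrees(np.arctan2(v[1],v[0])))
B=[onz(W,q(*p),.2228-.0545+.0) for p in((117,63),(397,63))];print("tips",np.mean(B,0),np.linalg.norm(B[0]-B[1]))
E
```

```text
[ 0.5242 -0.0052  0.2438] [np.float64(0.0187996929450963), np.float64(0.010042685502836176), np.float64(0.019011506752506985), np.float64(0.009885744013233017)]
-10.318771485121655
-10.794037258339882
bar [ 0.5238 -0.0029  0.2018] 0.03350359678968802
-11.457688298286609
tips [ 0.5231 -0.0035  0.1683] 0.033186073307958974
```

```bash
python3 -m pendant '[[[0.13,0.5,0.05,0,-0.014,0],[0.13,0.6,0,0,0,0],[0.13,0.6,0,0,0,0],[0.12,0.6,0,0,0,0],[0.1,0.3,0,0,0,0],[0,0.1,0,0,0,0],[0,0,0,0,0,0],[0,0,0,0,0,0]]]'
cat > st.py <<'E'
from workcell import env
import numpy as np
from scipy.spatial.transform import Rotation as R
s=env.sense();M=R.from_quat(s["eef_rot"]).as_matrix();p=s["ee_pos"]
u=np.array([.2025,.9793]);v=np.array([.9793,-.2025])
d=np.array(p[:2])-[.5394,.0679]
print("p",np.round(p,4),"t",round(s["time"],2),"F",np.round(s["force"],2),"T",np.round(s["ft_torque"],2),"w",round(s["width"]*87,2))
print("along(in) mm %.2f lat %.2f"%(1e3*d@u,1e3*d@v),"F_al %.2f F_lat %.2f"%(s["force"][:2]@u,s["force"][:2]@v),"yaw",np.degrees(np.arctan2(M[1,1],M[0,1])).round(2),"tilt",np.round(M[:2,0],4),"ty z",M[2,1].round(4))
E
python3 st.py
```

```text
time: 9.05
ee_pos: [0.5392, 0.0663, 0.2109]
eef_rot: [0.549, 0.447, -0.547, 0.446]
force: [0.4, -0.2, -0.8]
width: 0.216
p [0.5392 0.0663 0.2109] t 9.05 F [ 0.36 -0.24 -0.76] T [-0.02  0.03  0.  ] w 18.75
along(in) mm -1.61 lat 0.16 F_al -0.16 F_lat 0.40 yaw -11.68 tilt [0.0006 0.003 ] ty z 0.0
```

```bash
python3 -m pendant '[[[0.01,0.06,-0.3,0,0,0],[0,0,-0.4,0,0,0],[0,0,-0.4,0,0,0],[0,0,-0.3,0,0,0],[0,0,-0.15,0,0,0],[0,0,0,0,0,0],[0,0,0,0,0,0]]]'
python3 st.py
python3 - <<'E'
from workcell import env
import numpy as np,cv2
from h import *
for n in("side","scene","wrist"):
    c=env.read_camera(n);cv2.imwrite(f"pics/{n}7.png",c["img"]);np.savez(n+"7.npz",**c)
a=cv2.imread("pics/side7.png")[100:200,160:260];b=cv2.imread("pics/scene7.png")[100:200,220:320]
w=cv2.imread("pics/wrist7.png")[130:280,190:340]
cv2.imwrite("pics/f7.png",np.hstack([cv2.resize(x,(266,266),interpolation=cv2.INTER_CUBIC) for x in(a,b,w)]))
E
```

```text
time: 9.93
ee_pos: [0.539, 0.0667, 0.1688]
eef_rot: [0.549, 0.447, -0.548, 0.445]
force: [-0.1, 0.7, -1.3]
width: 0.213
p [0.539  0.0667 0.1688] t 9.93 F [-0.09  0.75 -1.29] T [0.   0.05 0.04] w 18.5
along(in) mm -1.21 lat -0.14 F_al 0.71 F_lat -0.24 yaw -11.77 tilt [-0.0005  0.0026] ty z -0.001
```

View pics/f7.png

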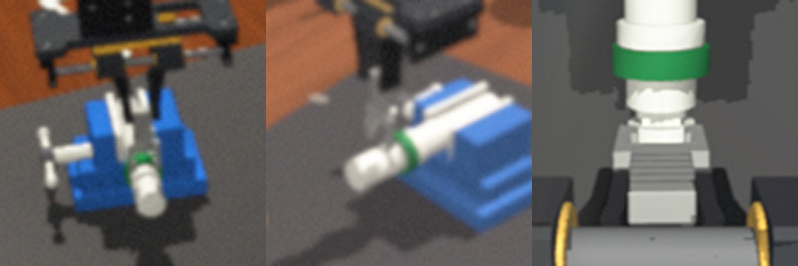

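```bash
python3 -m pendant '[[[0.02,0.06,0,0,0,0],[0,0,-0.12,0,0,0],[0,0,-0.12,0,0,0],[0,0,-0.1,0,0,0],[0,0,0,0,0,0]]]'
python3 st.py; python3 -m pendant '[[[0,0,-0.05,0,0,0],[0,0,-0.05,0,0,0],[0,0,0,0,0,0]]]' ; python3 st.py
```

```text
time: 10.7
ee_pos: [0.5396, 0.0684, 0.1599]
eef_rot: [0.549, 0.447, -0.548, 0.445]
force: [-0.3, -0.1, 0.1]
width: 0.216
p [0.5396 0.0684 0.1599] t 10.7 F [-0.3  -0.13  0.08] T [ 0.03 -0.04  0.01] w 18.8
along(in) mm 0.55 lat 0.13 F_al -0.19 F_lat -0.27 yaw -11.77 tilt [-0.0001  0.0026] ty z -0.0006
time: 11.08
ee_pos: [0.5397, 0.0684, 0.1572]
eef_rot: [0.549, 0.447, -0.548, 0.445]
force: [-0.3, -0.1, -0.7]
width: 0.215
p [0.5397 0.0684 0.1572] t 11.07 F [-0.3  -0.06 -0.73] T [ 0.02  0.02 -0.  ] w 18.72
along(in) mm 0.53 lat 0.18 F_al -0.12 F_lat -0.28 yaw -11.76 tilt [-0.      0.0026] ty z -0.0006
```

```bash
python3 -m pendant '[[[0,-0.01,-0.04,0,0,0],[0,0,-0.04,0,0,0],[0,0,0,0,0,0]]]' ; python3 st.py; python3 -m pendant '[[[0,0,-0.04,0,0,0],[0,0,-0.04,0,0,0],[0,0,0,0,0,0]]]' ; python3 st.py
```

```text
time: 11.45
ee_pos: [0.5397, 0.0681, 0.1552]
eef_rot: [0.549, 0.447, -0.548, 0.445]
force: [0.6, -0.4, -1.7]
width: 0.215
p [0.5397 0.0681 0.1552] t 11.45 F [ 0.55 -0.36 -1.68] T [ 0.04 -0.01 -0.02] w 18.7
along(in) mm 0.30 lat 0.29 F_al -0.24 F_lat 0.61 yaw -11.77 tilt [0.0002 0.0027] ty z -0.0004
time: 11.82
ee_pos: [0.5398, 0.0681, 0.1531]
eef_rot: [0.549, 0.447, -0.548, 0.445]
force: [-0.5, 0.0, -0.6]
width: 0.213
p [0.5398 0.0681 0.1531] t 11.82 F [-0.54  0.01 -0.6 ] T [-0.01  0.04  0.03] w 18.51
along(in) mm 0.26 lat 0.32 F_al -0.10 F_lat -0.53 yaw -11.77 tilt [0.0002 0.0026] ty z -0.0003
```

```bash
python3 -m pendant '[[[-0.01,0,-0.04,0,0,0],[0,0,-0.04,0,0,0],[0,0,0,0,0,0]]]' ; python3 st.py; python3 -m pendant '[[[0,0,-0.04,0,0,0],[0,0,-0.04,0,0,0],[0,0,0,0,0,0]]]' ; python3 st.py
```

```text
time: 12.2
ee_pos: [0.5395, 0.0681, 0.1509]
eef_rot: [0.549, 0.447, -0.548, 0.445]
force: [0.5, -1.0, -2.0]
width: 0.216
p [0.5395 0.0681 0.1509] t 12.2 F [ 0.54 -1.01 -1.96] T [-0.01  0.04 -0.01] w 18.82
along(in) mm 0.24 lat 0.03 F_al -0.88 F_lat 0.73 yaw -11.77 tilt [0.0002 0.0026] ty z -0.0004
time: 12.58
ee_pos: [0.5395, 0.0681, 0.1488]
eef_rot: [0.549, 0.447, -0.548, 0.445]
force: [-0.6, 0.1, -0.9]
width: 0.214
p [0.5395 0.0681 0.1488] t 12.57 F [-0.59  0.1  -0.89] T [-0.03  0.04 -0.01] w 18.65
along(in) mm 0.24 lat 0.04 F_al -0.03 F_lat -0.60 yaw -11.77 tilt [0.0002 0.0027] ty z -0.0004
```

```bash
for i in 1; do python3 -m pendant '[[[0,0,-0.04,0,0,0],[0,0,-0.04,0,0,0]]]' ; python3 st.py; python3 -m pendant '[[[0,0,-0.04,0,0,0],[0,0,-0.04,0,0,0]]]' ; python3 st.py; python3 -m pendant '[[[0,0,-0.04,0,0,0],[0,0,-0.04,0,0,0]]]' ; python3 st.py;  done
```

```text
time: 12.82
ee_pos: [0.5396, 0.0681, 0.1468]
eef_rot: [0.549, 0.447, -0.548, 0.445]
force: [-0.3, -0.0, -0.1]
width: 0.217
p [0.5396 0.0681 0.1468] t 12.82 F [-0.32 -0.04 -0.12] T [0.04 0.07 0.03] w 18.88
along(in) mm 0.28 lat 0.12 F_al -0.11 F_lat -0.31 yaw -11.77 tilt [0.0004 0.0027] ty z -0.0001
time: 13.08
ee_pos: [0.5402, 0.0684, 0.1456]
eef_rot: [0.55, 0.447, -0.547, 0.446]
force: [-1.3, 0.3, 6.3]
width: 0.212
p [0.5402 0.0684 0.1456] t 13.07 F [-1.32  0.26  6.29] T [-0.    0.38  0.  ] w 18.43
along(in) mm 0.60 lat 0.68 F_al -0.01 F_lat -1.34 yaw -11.77 tilt [0.002  0.0031] ty z 0.0013
time: 13.32
ee_pos: [0.5408, 0.0687, 0.145]
eef_rot: [0.55, 0.446, -0.547, 0.446]
force: [-1.5, -0.3, 6.7]
width: 0.212
p [0.5408 0.0687 0.145 ] t 13.32 F [-1.54 -0.33  6.68] T [-0.01  0.57  0.  ] w 18.46
along(in) mm 1.08 lat 1.22 F_al -0.64 F_lat -1.44 yaw -11.76 tilt [0.0039 0.0036] ty z 0.003
```

```bash
python3 -m pendant '[[[-0.03,-0.02,0.06,0,-0.004,0],[-0.02,0,0,0,0,0],[0,0,0,0,0,0]]]' ; python3 st.py;
```

```text
time: 13.7
ee_pos: [0.5393, 0.0682, 0.1464]
eef_rot: [0.552, 0.445, -0.546, 0.447]
force: [-0.9, -0.7, 0.7]
width: 0.209
p [0.5393 0.0682 0.1464] t 13.7 F [-0.86 -0.68  0.68] T [0.02 0.06 0.02] w 18.21
along(in) mm 0.25 lat -0.14 F_al -0.84 F_lat -0.70 yaw -11.76 tilt [0.0079 0.0036] ty z 0.007
```

```bash
python3 -m pendant '[[[0,-0.01,0,0,0.009,0],[0,0,0,0,0,0]]]' ; python3 st.py; python3 -m pendant '[[[-0.01,0,-0.06,0,0.001,0],[-0.01,0,-0.08,0,0.001,0]]]' ; python3 st.py
```

```text
time: 13.95
ee_pos: [0.5395, 0.0679, 0.1464]
eef_rot: [0.549, 0.447, -0.548, 0.445]
force: [0.2, 0.3, 1.5]
width: 0.216
p [0.5395 0.0679 0.1464] t 13.95 F [0.25 0.29 1.48] T [ 0.01  0.02 -0.06] w 18.82
along(in) mm 0.03 lat 0.11 F_al 0.33 F_lat 0.18 yaw -11.76 tilt [-0.0015  0.0036] ty z -0.0022
time: 14.2
ee_pos: [0.5403, 0.0682, 0.1444]
eef_rot: [0.549, 0.447, -0.548, 0.445]
force: [-0.5, -0.3, 8.5]
width: 0.213
p [0.5403 0.0682 0.1444] t 14.2 F [-0.52 -0.29  8.45] T [0.08 0.22 0.03] w 18.51
along(in) mm 0.50 lat 0.81 F_al -0.39 F_lat -0.45 yaw -11.76 tilt [-0.0005  0.0043] ty z -0.0014
```

```bash
python3 -m pendant '[[[-0.03,-0.01,-0.1,0.0,0.001,0],[-0.02,-0.01,-0.1,0,0.001,0]]]' ; python3 st.py
```

```text
time: 14.45
ee_pos: [0.54, 0.0681, 0.1407]
eef_rot: [0.55, 0.448, -0.547, 0.445]
force: [-0.5, -0.3, 3.2]
width: 0.213
p [0.54   0.0681 0.1407] t 14.45 F [-0.5  -0.28  3.22] T [0.08 0.19 0.01] w 18.53
along(in) mm 0.35 lat 0.55 F_al -0.38 F_lat -0.43 yaw -11.75 tilt [0.0001 0.005 ] ty z -0.0009
```

```bash
python3 -m pendant '[[[-0.01,0,-0.08,-0.002,0,0],[-0.01,0,-0.08,0,0,0]]]' ; python3 st.py;  python3 -m pendant '[[[0,0,-0.08,-0.001,0,0],[0,0,-0.06,0,0,0]]]' ; python3 st.py
```

```text
time: 14.7
ee_pos: [0.5396, 0.0682, 0.1366]
eef_rot: [0.549, 0.447, -0.548, 0.445]
force: [0.2, 0.3, 2.4]
width: 0.215
p [0.5396 0.0682 0.1366] t 14.7 F [0.23 0.29 2.42] T [0.06 0.04 0.02] w 18.69
along(in) mm 0.34 lat 0.12 F_al 0.33 F_lat 0.16 yaw -11.75 tilt [0.0003 0.0029] ty z -0.0003
time: 14.95
ee_pos: [0.5391, 0.068, 0.1321]
eef_rot: [0.549, 0.447, -0.548, 0.446]
force: [-0.9, -0.1, -0.6]
width: 0.212
p [0.5391 0.068  0.1321] t 14.95 F [-0.88 -0.14 -0.57] T [ 0.09 -0.01  0.02] w 18.42
along(in) mm 0.07 lat -0.32 F_al -0.31 F_lat -0.84 yaw -11.75 tilt [-0.0009  0.0015] ty z -0.0012
```

```bash
python3 -m pendant '[[[0.01,0,-0.04,0,0,0],[0,0,-0.04,0,0,0]]]' ; python3 st.py;  python3 -m pendant '[[[0,0,-0.04,0,0,0],[0,0,-0.04,0,0,0]]]' ; python3 st.py
```

```text
time: 15.2
ee_pos: [0.5394, 0.0682, 0.1304]
eef_rot: [0.549, 0.447, -0.548, 0.446]
force: [-3.6, 1.1, 14.2]
width: 0.218
p [0.5394 0.0682 0.1304] t 15.2 F [-3.62  1.07 14.16] T [0.09 0.83 0.02] w 18.96
along(in) mm 0.27 lat -0.01 F_al 0.31 F_lat -3.76 yaw -11.75 tilt [-0.0008  0.0017] ty z -0.0011
time: 15.45
ee_pos: [0.5397, 0.0686, 0.1304]
eef_rot: [0.549, 0.447, -0.548, 0.446]
force: [-5.0, -0.5, 10.0]
width: 0.217
p [0.5397 0.0686 0.1304] t 15.45 F [-4.98 -0.49  9.98] T [-0.11  1.19  0.06] w 18.89
along(in) mm 0.74 lat 0.19 F_al -1.49 F_lat -4.78 yaw -11.74 tilt [0.0003 0.0023] ty z -0.0001
```

```bash
python3 -m pendant '[[[-0.01,-0.01,0,0,0,0],[0,0,0,0,0,0]]]' ; python3 st.py
python3 - <<'E'
from workcell import env
import numpy as np,cv2
L=[]
for n,(x,y) in(("side",(160,100)),("scene",(230,100)),("wrist",(190,130))):
    c=env.read_camera(n);cv2.imwrite(f"pics/{n}8.png",c["img"]);k=150 if n=="wrist" else 90
    L.append(cv2.resize(c["img"][y:y+k,x:x+k],(266,266),interpolation=cv2.INTER_CUBIC))
cv2.imwrite("pics/f8.png",np.hstack(L))
E
```

```text
time: 15.7
ee_pos: [0.5394, 0.0683, 0.1307]
eef_rot: [0.549, 0.447, -0.548, 0.446]
force: [0.6, -0.2, 0.5]
width: 0.216
p [0.5394 0.0683 0.1307] t 15.7 F [ 0.58 -0.23  0.47] T [-0.07  0.13  0.02] w 18.76
along(in) mm 0.39 lat -0.11 F_al -0.11 F_lat 0.61 yaw -11.75 tilt [0.0002 0.0022] ty z -0.0002
```

View pics/f8.png

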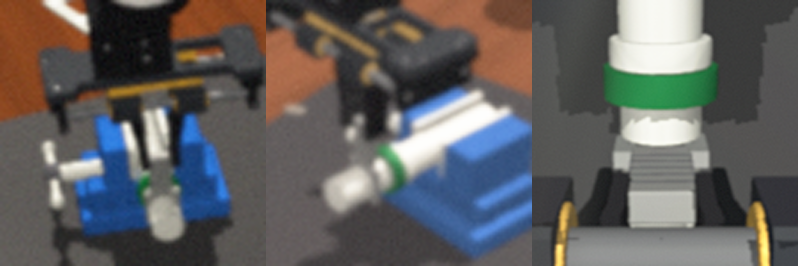

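```bash
python3 -m pendant '[[[0,0,0,0,0,0],[0,0,0,0,0,0],[0,0,0,0,0,0],[0,0,0,0,0,0],[0,0,0,0,0,0]]]' 45; python3 st.py; python3 -m pendant '[[[0,0,0.3,0,0,0],[0,0,0.5,0,0,0],[0,0,0.7,0,0,0],[0,0,0.8,0,0,0],[0,-0.5,0.8,0,0,0],[-0.1,-0.8,0.5,0,0,0],[-0.1,-0.8,0,0,0,0],[-0.1,-0.8,0,0,0,0],[0,-0.3,0,0,0,0],[0,0,0,0,0,0],[0,0,0,0,0,0]]]'
python3 - <<'E'
from workcell import env
import numpy as np,cv2
L=[]
for n,(x,y) in(("side",(160,100)),("scene",(230,100)),("wrist",(160,20))):
    c=env.read_camera(n);cv2.imwrite(f"pics/{n}9.png",c["img"]);np.savez(n+"9.npz",**c);k=200 if n=="wrist" else 90
    L.append(cv2.resize(c["img"][y:y+k,x:x+k],(266,266),interpolation=cv2.INTER_CUBIC))
cv2.imwrite("pics/f9.png",np.hstack(L))
E
```

```text
time: 16.48
ee_pos: [0.5393, 0.0683, 0.1301]
eef_rot: [0.549, 0.447, -0.548, 0.446]
force: [-0.5, 0.1, 0.1]
width: 0.515
p [0.5393 0.0683 0.1301] t 16.48 F [-0.49  0.1   0.08] T [ 0.01  0.04 -0.02] w 44.81
along(in) mm 0.36 lat -0.21 F_al -0.00 F_lat -0.50 yaw -11.74 tilt [-0.0004  0.0021] ty z -0.0008
time: 17.85
ee_pos: [0.5335, -0.0117, 0.2348]
eef_rot: [0.552, 0.446, -0.544, 0.448]
force: [-0.6, -0.5, -0.7]
width: 0.514
```

View pics/f9.png

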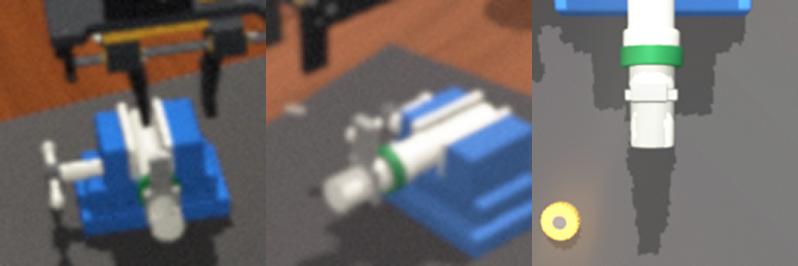

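View pics/wrist9.png

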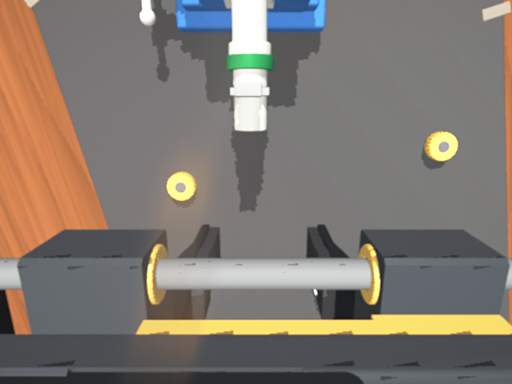

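```bash
python3 - <<'E'
import cv2,numpy as np
L=[]
for n,(x,y,k) in(("side",(195,145,50)),("scene",(240,130,50)),("wrist",(220,50,70))):
    im=cv2.imread(f"pics/{n}9.png");L.append(cv2.resize(im[y:y+k,x:x+k],(266,266),interpolation=cv2.INTER_CUBIC))
cv2.imwrite("pics/g9.png",np.hstack(L))
E
```

```text
(no output)
```

View pics/g9.png

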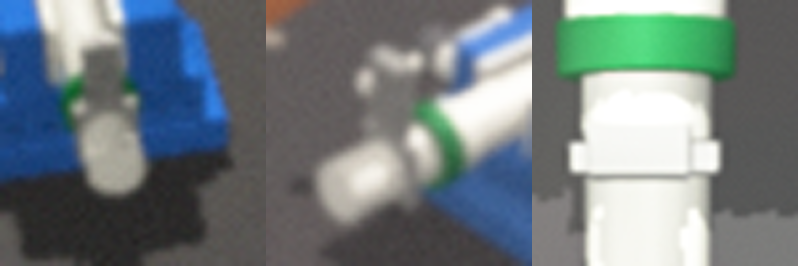

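```bash
python3 - <<'E'
from h import *
S,D,W=load("scene9"),load("side9"),load("wrist9")
print(tri((S,(264.2,141.7)),(D,(214.4,154.4)),(W,(247.9,89.5))))
from workcell import env
s=env.sense();print(s["force"],s["time"]);env.job_done()
E
```

```text
(array([0.54122488, 0.0692715 , 0.15959097]), [np.float64(0.0021483300942032393), np.float64(0.0017919550483707068), np.float64(0.0019002915135169472)])
[-0.31703136 -0.09884     0.79288792] 18.0
the job is handed in; nothing more can be done
```

The C-clip is fitted in the mandrel's groove outside the green spacer ring, gap down, and I have handed the job in; it took about 18 s of the 64 s allowed.

- **Pick-up:** I gripped the clip by its tab and lifted it straight up out of the rest.
- **Finding the groove:** I lined the clip up with the groove from the wrist camera and lowered it slowly. It passed the height where plain bar would have stopped it without touching anything.
- **Pressing home:** The balls first resisted about 16 mm above home. The clip began drifting about 1.2 mm sideways there, so I backed off, re-centred and pressed on, reading up to 8.5 N at the balls.
- **Seated:** It stopped firmly with the tool at 130.4 mm height (130.8 mm expected), and I read 14 N vertical there. Forces were read between steps, so brief peaks may have been a little higher.

**Last checks:**
- After I let go and moved clear, all three camera views showed the clip upright in the groove, with the gripper touching nothing.
- The last wrist picture shows both nuts in place. The V-block was outside it, and the arm went nowhere near it after lifting the clip.
- One check disagreed: locating the tab's top from the three views put it at 160 mm height, against about 165 mm expected. The three rays missed each other by about 2 mm. I put this down to blurred pixel picks, because the tool height and the firm stop both indicate the clip is home.

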